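# Pop open the sample port of a bench analyser and confirm it

### The job

Open the sample port of the analyser: with closed fingertips press the hatch that carries the round raised pad all the way in, once, and take the finger away upward so that the hatch pops up. Keep off it and watch for two seconds that it stays open by itself, and only then press the round key on the keypad fully down once to confirm, and let go of it. Do not push the open hatch down again, leave the other hatch (three raised ribs) shut, and do not grasp, move or lift anything that stands about.

Things in the scene. Friction and masses are not known exactly. Their poses are not given: they have to be found in the camera images.
- sample_module: The sample module: light grey instrument casing, 170 (x) x 130 (y) x 85 mm high, fixed to the table. Origin: centre of its underside; +x points from its front to the hatch's hinge, z up. In its flat top lies a white hatch, 110 (x) x 90 (y) mm, centred, flush with the 85 mm top, with 28 mm of casing in front of and behind it and 18 mm at each side. Its hatch has a single round raised pad.
- sample_pad (a point): Centre of the top of the round raised pad on the sample hatch (disc 28 mm across, 3 mm high, 88 mm from the hinge and 22 mm from the hatch's front edge): where to press. With the hatch shut it is 33 mm in front (-x) of the module's centre and 88 mm above the table. It moves with the hatch.
- sample_hinge (a point): Middle of the hinge line of the sample hatch, along the module's y axis, level with its top, at the hatch's far (+x) edge, 55 mm from the module's centre. The hatch's front edge swings up and over about it at 110 mm radius, away from a finger that rises straight up or towards the front.
- sample_hatch (a joint): Sample hatch. Hatch angle, rad: 0 (to 0.01) = shut, 1.25 = fully up. Held shut by a push-push latch. Pressed at the pad it yields with about 4 N to a solid stop at -0.09 (pad 8 mm lower). Pressed below about -0.07 and let go, it springs up by itself in about 1 s and stays up; a shallower press leaves it latched. Pushed down from open it may latch shut again.
- reagent_module: The reagent module: the same casing, 170 (x) x 130 (y) x 85 mm high, fixed to the table. Origin: centre of its underside; +x points from its front to the hatch's hinge, z up. In its flat top lies a white hatch, 110 (x) x 90 (y) mm, centred, flush with the 85 mm top, with 28 mm of casing in front of and behind it and 18 mm at each side. Its hatch has three raised ribs in place of the round pad. Not to be pressed.
- reagent_hatch (a joint): Reagent hatch: joint and latch as for the sample hatch (0 = shut).
- keypad: Low grey keypad, 100 (x) x 80 (y) x 30 mm high, fixed to the table. Origin: centre of its underside, x away from its front. It carries one round white key and, beyond the key, a flat dark display.
- confirm_top (a point): Centre of the top of the round white key, 28 mm across in a 44 mm black collar; 20 mm in front (-x) of the keypad's centre, 52 mm above the table when not pressed, 10 mm above the collar.
- confirm (a joint): Travel of the key, m: 0 = up, 0.006 = fully down (about 4 N); it springs back when let go.
- vial_a: capped amber sample vial, 25 mm wide, 57 mm tall, loose, standing in front of the sample module. Origin: centre of its underside. Leave it alone.
- vial_b: a second vial of the same kind. Origin: centre of its underside. Leave it alone.
- stopper: black rubber stopper, 36 mm wide, 30 mm tall, loose. Origin: centre of its underside. Leave it alone.
- beaker: clear open beaker, 60 mm wide, 70 mm tall, loose, behind the keypad. Origin: centre of its underside. Leave it alone.
- weight: brass balance weight, 30 mm wide, 28 mm tall, loose, in front of the keypad. Origin: centre of its underside. Leave it alone.
- reagent_bottle: glass bottle with a blue cap, 70 mm wide, 140 mm tall, loose. Origin: centre of its underside. Leave it alone.
- wash_bottle: white wash bottle with a bent blue spout, 72 mm wide, about 210 mm tall, loose. Origin: centre of its underside. Leave it alone.

How it is judged:
By the outcome, as a careful person would: the job done as asked, in the order asked, and still so for the second after the job is handed in, with the robot touching nothing.
It also fails if it takes over 54 s, if anything falls off the work surface, if the arm or the gripper's body presses on something with over 40 N, if the wrist force passes 120 N, or if a joint passes its speed limit or range.

### The arm

A 7-joint arm with a two-finger parallel gripper is mounted at the origin on the work surface. World frame = base frame: x ahead of the robot, y to its left, z up, the work surface at z = 0. Lengths are in m, angles in degrees, forces in N, time in s.
With the tool pointing down it reaches from about 0.35 to 0.775 m from the base axis. Payload 3.1 kg.
Tool frame: the origin (TCP) lies midway between the tips of the shut fingers; the grasp point (between the pads) lies 19 mm behind it (robot.hold_point_z is the distance from the TCP to the grasp point, in m); z points along the fingers, y is the line along which they close (so a half turn about z gives the same grasp; the last joint's range is limited). The gripper opens to 85 mm and grips with 20 to 120 N. Pads are 22 mm wide; open, the fingers measure 114 mm over their backs; the gripper's body (76 mm by 85 mm) begins 54 mm behind the grasp point. The pads swing forward as they close: fully open they stand 13 mm farther back than shut.
Start: joints at [61.324, 17.813, 0.802, 86.603, -0.252, 75.585, -1.558], TCP at [0.244, -0.493, 0.231] pointing down, gripper open.
Joint ranges: [-154.91, 154.91], [-16.99, 109.72], [-72.82, 74.43], [7.12, 147.25], [-82.49, 262.49], [11.32, 116.49], [-174.64, 174.64]. Speed limits (degrees/s): [159.86, 159.86, 180, 180, 180, 180, 180].

### API

Orientations are given as a 3x3 rotation matrix whose columns are the frame's x, y, z axes.
In Python, from rig import robot gives the robot as it stands. Calls block until the motion is done:
- robot.movep(position, orientation): joint-space move of the TCP to a pose.
- robot.move_linear(position, rotation=None, speed=0.15, until_force=None): straight line of the TCP; rotation=None keeps the orientation; speed is the mean speed in m/s. With until_force (N) it stops when the force on the tool has changed by that much, and returns True; else False.
- robot.move_j(angles): joint-space move.
- robot.gripper_open() and robot.clamp(strength=None): open the fingers fully, or close them until they stop; strength is the grip in N (None keeps the last).
- robot.hold(seconds).
- robot.solve_ik(position, orientation): joint angles nearest the present ones, or None.
- robot.grab_frame(name): name is "scene" or "top" or "wrist"; returns (picture, depth): 384x512x3 uint8, red, green, blue; 384x512 float32, m along the optical axis (not along the pixel's ray), 0 where there is no reading.
- robot.camera_params(name): a dict with "K" (3x3 intrinsics, pixels), "D" ([k1, k2, p1, p2, k3] as OpenCV has them; the pictures are not rectified), "R" (3x3) and "t" (3): a world point X has camera coordinates R X + t. Camera axes: x right, y down, z forward; pixel columns grow to the right and rows downward; lengths in m; the calibration is good to about 2 mm. A picture is of the moment at which its call begins: read the wrist's pose just before it. camera_params takes no time and is no camera call; for the wrist camera it gives the pose at the moment of the call.
A pose or a line that the arm cannot do raises robot.Unreachable and nothing moves.
- robot.job_done(): hands the job in; it is judged then, once.
Trained networks look in the newest picture that a camera, given by its name, has taken for a name from the list of things; names that differ only in an ending like _2 or _b are one class to them, and where a whole thing is asked for, a point or a joint stands for the part that bears it (a point fixed in the world has none). Each returns a list of dicts, best first, with "conf" (0 to 1); they miss things now and then, are a little off and sometimes report something else, mostly with a low value. They report only what shows in the picture. A call takes as long as a camera call.
- robot.spot_in(camera, name): "bbox" ([centre column, centre row, width, height] in pixels, round what is visible of it).
- robot.silhouettes(camera, name): "region" (384x512 bool, what is visible of it) and "bbox" ([centre column, centre row, width, height] in pixels, round what is visible of it).
Readings, each from a call of its own:
- robot.read_time_s(): time.
- robot.read_qpos(): joint angles.
- robot.read_qvel(): joint speeds.
- robot.read_tau(): joint torques, N m.
- robot.read_position(): TCP position.
- robot.read_tcp_rot(): TCP orientation.
- robot.read_wrist_force(): force on the tool from outside, world axes, zero at the start.
- robot.read_ft_torque(): the same for the moment, N m.
- robot.read_opening(): finger opening in m.
- robot.read_gripper_force(): force on a finger pad.
Only numpy, scipy, OpenCV 4.12 (cv2) and the standard library are available. Lean on these libraries where they do the work, as an engineer would, in place of code of your own. Each camera call takes 0.05 s, during which the arm holds its last target. There are 200 camera calls.

## Working session

There is one attempt and no reset: what is moved stays moved. The work goes in short steps, each a Python script; the robot and the scene stay as the last script left them, time stands still between calls to the robot, and variables do not carry over. Pictures are saved under pics/ and viewed, at most 10 in all, crops included, and the job is handed in when it is done.

```bash
ls; mkdir -p pics; python3 - <<'E'
from rig import robot
import cv2,numpy as np
ims=[]
for c in("top","scene"):
    p,d=robot.grab_frame(c); cv2.imwrite(f"pics/{c}0.png",p[...,::-1]); np.save(f"pics/{c}0.npy",d)
    k=robot.camera_params(c); print(c,k)
    for n in("sample_pad","sample_module","reagent_module","confirm_top","keypad","sample_hatch"):
        print(n,[(np.round(r["bbox"],1).tolist(),round(r["conf"],2)) for r in robot.spot_in(c,n)])
print(robot.read_time_s())
E
```

```text
pics
top {'K': array([[406.68340641,   0.        , 255.36848255],
       [  0.        , 406.68340641, 191.49065868],
       [  0.        ,   0.        ,   1.        ]]), 'D': array([-0.04454176,  0.        ,  0.        ,  0.        ,  0.        ]), 'R': array([[ 0.01548185, -0.9997626 , -0.01533166],
       [-0.98046474, -0.01217242, -0.1963179 ],
       [ 0.19608467,  0.01807151, -0.98042043]]), 't': array([0.00828455, 0.49674597, 1.18359932])}
sample_pad [([256.4, 166.7, 35.3, 38.0], 0.9), ([170.9, 175.8, 28.3, 35.5], 0.4)]
sample_module [([256.7, 171.7, 52.2, 62.3], 0.84), ([246.2, 210.4, 7.7, 11.8], 0.74)]
reagent_module [([348.6, 173.9, 43.8, 59.2], 0.92)]
confirm_top [([169.7, 180.9, 5.7, 6.3], 0.43)]
keypad [([170.8, 177.1, 29.7, 36.2], 0.72), ([265.9, 208.9, 5.2, 8.4], 0.32)]
sample_hatch [([255.2, 166.0, 32.9, 35.4], 0.72)]
scene {'K': array([[355.94387268,   0.        , 259.92519784],
       [  0.        , 355.94387268, 197.15154402],
       [  0.        ,   0.        ,   1.        ]]), 'D': array([-0.10809434,  0.        ,  0.        ,  0.        ,  0.        ]), 'R': array([[ 0.58099655,  0.81366178,  0.01993777],
       [ 0.57753141, -0.39487903, -0.71451243],
       [-0.57349845,  0.42664395, -0.69933859]]), 't': array([-0.30982776, -0.22202174,  1.6272895 ])}
sample_pad [([271.0, 209.9, 36.7, 21.6], 0.71)]
sample_module [([269.9, 217.1, 60.1, 58.5], 0.83), ([201.4, 254.5, 62.6, 64.7], 0.42)]
reagent_module [([201.1, 254.3, 58.9, 64.1], 0.94)]
confirm_top [([322.4, 191.3, 28.2, 25.4], 0.47)]
keypad [([323.5, 191.2, 29.3, 25.3], 0.94)]
sample_hatch [([270.2, 208.6, 35.2, 23.5], 0.66)]
0.7
```

```bash
python3 - <<'E'
import cv2
a=cv2.imread("pics/top0.png")[110:260,130:390]
cv2.imwrite("pics/v1.png",cv2.resize(a,None,fx=3,fy=3,interpolation=cv2.INTER_CUBIC))
b=cv2.imread("pics/scene0.png")[130:330,150:410]
cv2.imwrite("pics/v2.png",cv2.resize(b,None,fx=3,fy=3,interpolation=cv2.INTER_CUBIC))
E
```

```text
(no output)
```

View pics/v1.png

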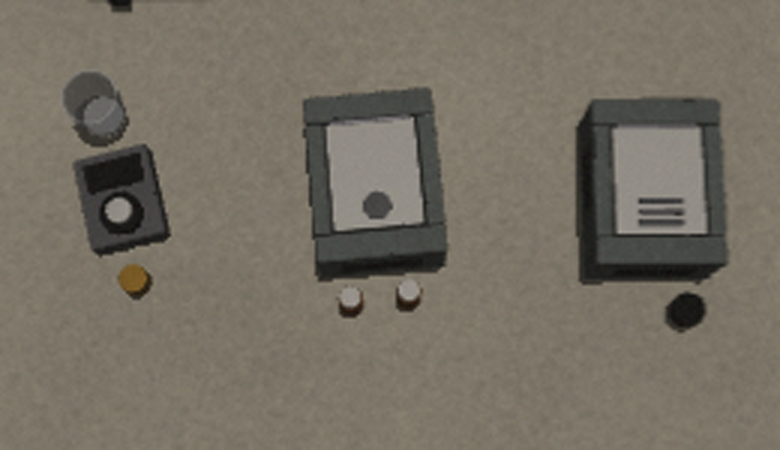

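View pics/v2.png

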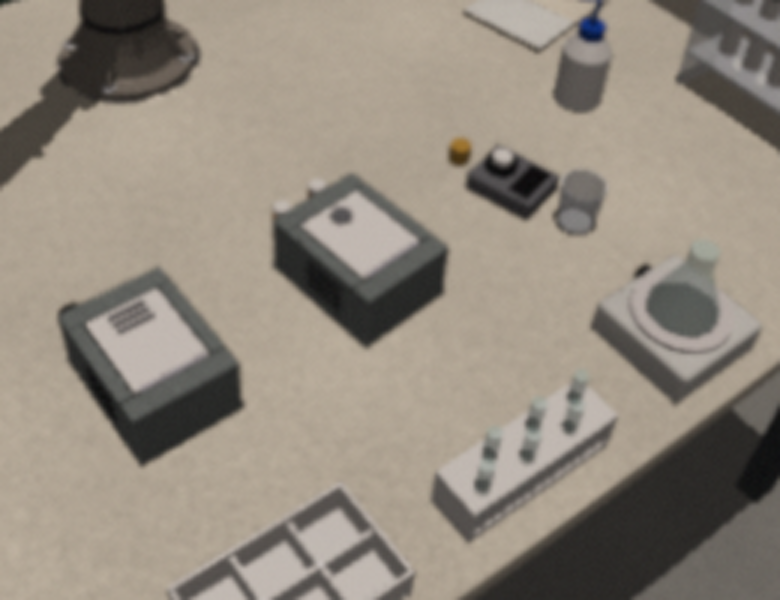

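The top view (crop) shows the pad at about px (255, 178), ribs on the right module, and the key at (169, 180). The scene view shows the pad at (264, 202) and the key at (317, 183). The beaker stands behind the keypad and the weight in front of it.

```bash
cat > h.py <<'E'
import numpy as np,cv2
from rig import robot
def ray(c,uv,z,k=None):
    k=k or robot.camera_params(c)
    p=cv2.undistortPoints(np.array([[uv]],float),k["K"],k["D"])[0,0]
    d=k["R"].T@np.r_[p,1]; o=-k["R"].T@k["t"]
    return o+d*(z-o[2])/d[2]
def fit(p,lo,hi,box):  # centroid of the blob lo<=gray<=hi in box (c0,r0,c1,r1)
    c0,r0,c1,r1=box; g=p[r0:r1,c0:c1].mean(2); m=(g>=lo)&(g<=hi)
    r,c=np.nonzero(m); return c.mean()+c0,r.mean()+r0,m.sum()
E
python3 - <<'E'
from h import *
P=lambda c,x,y:((x/3+(130 if c=="top" else 150)-1/3),(y/3+(110 if c=="top" else 130)-1/3))
for n,z,t,s in(("pad",.088,(376.5,205.5),(342,216)),("key",.052,(118,210),(502,158))):
    print(n,ray("top",P("top",*t),z).round(4),ray("scene",P("scene",*s),z).round(4))
q=[ray("top",P("top",*x),.085) for x in((327,124),(413,115),(424,222),(333,231))]
print(np.round(q,4)); 
q=[ray("top",P("top",*x),.030) for x in((75,160),(148,146),(169,239),(97,254))]
print(np.round(q,4))
d=np.load("pics/top0.npy"); print(d[178,255],d[180,169])
for z,(u,v) in((.088,(255,178)),(.052,(169,180))):
    k=robot.camera_params("top");p=cv2.undistortPoints(np.array([[[u,v]]],float),k["K"],k["D"])[0,0]
    print((k["R"].T@(np.r_[p,1]*d[v,u]-k["t"])).round(4))
for c in("top","scene"):
  robot.grab_frame(c)
  for n in("reagent_bottle","wash_bottle"):
    for r in robot.spot_in(c,n): print(c,n,np.round(r["bbox"]),round(r["conf"],2),ray(c,(r["bbox"][0],r["bbox"][1]),.07).round(3))
E
```

```text
pad [0.529  0.0157 0.088 ] [0.5317 0.0154 0.088 ]
key [0.5296 0.28   0.052 ] [0.5351 0.2744 0.052 ]
[[ 0.6129  0.0667  0.085 ]
 [ 0.6232 -0.0193  0.085 ]
 [ 0.5136 -0.0312  0.085 ]
 [ 0.5034  0.0582  0.085 ]]
[[0.5879 0.3338 0.03  ]
 [0.6038 0.2575 0.03  ]
 [0.5046 0.2304 0.03  ]
 [0.4879 0.3043 0.03  ]]
1.1984712 1.239339
[0.5288 0.0162 0.0909]
[0.5282 0.2794 0.0539]
top reagent_bottle [424. 193.  33.  30.] 0.92 [ 0.494 -0.487  0.07 ]
top wash_bottle [ 87. 201.  51.  27.] 0.82 [0.457 0.52  0.07 ]
scene reagent_bottle [126. 268.  31.  37.] 0.94 [ 0.511 -0.492  0.07 ]
scene reagent_bottle [269. 211.  36.  24.] 0.33 [0.567 0.015 0.07 ]
scene wash_bottle [344. 143.  21.  49.] 0.97 [0.421 0.539 0.07 ]
```

```bash
cat >> h.py <<'E'
def down(yaw):
    a=np.radians(yaw); c,s=np.cos(a),np.sin(a)
    return np.array([[c,s,0],[s,-c,0],[0,0,-1.]])
E
python3 - <<'E'
from h import *
print(robot.read_tcp_rot().round(2).tolist())
for y in(5.3,185.3):
    r=robot.solve_ik([.53,.0157,.22],down(y)); print(y,None if r is None else np.round(r,1))
for y in(16,196,-74,106): 
    r=robot.solve_ik([.53,.278,.16],down(y)); print(y,None if r is None else np.round(r,1))
robot.clamp(20)
robot.movep([.53,.0157,.22],down(5.3))
k=robot.camera_params("wrist"); p,d=robot.grab_frame("wrist")
cv2.imwrite("pics/w1.png",p[...,::-1]); np.savez("pics/w1.npz",d=d,**k)
for r in robot.spot_in("wrist","sample_pad"): print(np.round(r["bbox"]),r["conf"])
print(robot.read_time_s(),robot.read_position().round(4),robot.read_opening())
E
```

```text
[[0.9, 0.44, -0.0], [0.44, -0.9, -0.0], [-0.0, 0.0, -1.0]]
5.3 [ 17.9  18.1 -27.8  89.9   8.6  74.1 -95.8]
185.3 [ 27.2  20.4 -40.7  89.6  13.6  75.   80. ]
16 [   5.1   36.6  -55.1   83.5   30.3   75.6 -126.1]
196 [  8.8  40.6 -63.6  83.3  36.5  78.5  49.6]
-74 [  8.1  39.7 -61.8  83.4  35.1  77.8 140.5]
106 [  9.4  41.4 -65.2  83.3  37.7  79.2 -41.3]
[254. 149.  93. 108.] 0.9
[253. 145. 135. 163.] 0.24
3.9667 [0.5301 0.0143 0.2199] 0.0003605982848735005
```

View pics/w1.png

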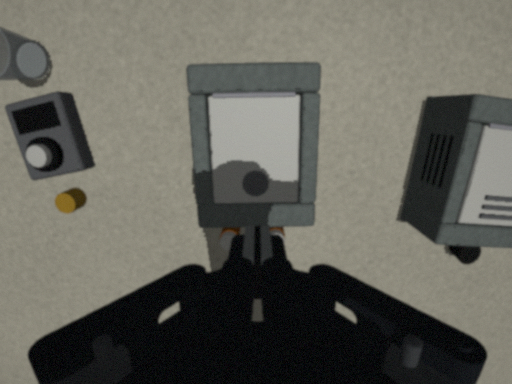

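The wrist view shows the pad at (256, 182), square to the tool, and the key at (39, 155). Now I check the positions from this view against the earlier ones.

```bash
python3 - <<'E'
from h import *
f=np.load("pics/w1.npz"); k={n:f[n] for n in"KDRt"}
print(ray(0,(256,182),.088,k).round(4),ray(0,(39,155.5),.052,k).round(4), robot.read_position().round(4))
for c in[(209,94),(299,94),(299,203),(214,203)]: print(ray(0,c,.085,k).round(4))
E
```

```text
[0.5322 0.0152 0.088 ] [0.5327 0.2754 0.052 ] [0.5301 0.0143 0.2199]
[0.6151 0.0683 0.085 ]
[ 0.623  -0.0185  0.085 ]
[ 0.5124 -0.033   0.085 ]
[0.5042 0.058  0.085 ]
```

```bash
python3 - <<'E'
from h import *
R=down(5.3); f=np.array([np.cos(np.radians(5.3)),np.sin(np.radians(5.3)),0])
p=np.array([.531,.0160,0])
robot.move_linear(p+[0,0,.105],R,.12); print(robot.read_position().round(4))
hit=robot.move_linear(p+[0,0,.072],R,.035,until_force=18)
q=robot.read_position(); print(hit,q.round(4),robot.read_wrist_force().round(1))
robot.move_linear(q-.05*f+[0,0,.14],R,.3)
t=robot.read_time_s(); robot.hold(1.3)
pc,d=robot.grab_frame("scene"); cv2.imwrite("pics/s2.png",cv2.resize(pc[130:330,150:410,::-1],None,fx=2,fy=2))
print(t,robot.read_time_s(),robot.read_position().round(4),robot.read_wrist_force().round(1))
E
```

```text
[0.5318 0.0162 0.1058]
True [0.5312 0.016  0.0809] [-1.8 -0.5  7.9]
6.4417 7.7917 [0.4814 0.0114 0.2209] [ 0.1 -0.3 -0.5]
```

View pics/s2.png

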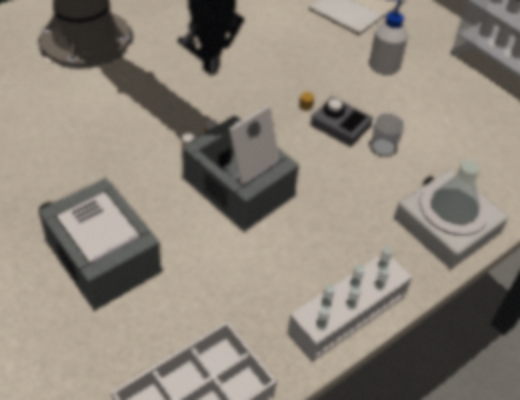

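The scene view shows the sample hatch standing open, with its pad edge at (253, 128), and the ribbed hatch shut. I watch it for a further 2 s, confirm, then press the key.

```bash
python3 - <<'E'
from h import *
a,da=robot.grab_frame("scene"); robot.hold(2.3); b,db=robot.grab_frame("scene")
s=np.s_[175:225,240:300]; df=np.abs(a[s].astype(int)-b[s]).mean(); print("diff",df,np.median(np.abs(da[s]-db[s])),robot.read_time_s())
assert df<4
R=down(16)
robot.move_linear([.47,.14,.22],R,.15)
robot.move_linear([.531,.277,.13],R,.15)
robot.move_linear([.531,.277,.065],R,.08); robot.hold(.3)
q=robot.read_position(); print(q.round(4))
hit=robot.move_linear([.531,.277,.036],R,.03,until_force=18)
q=robot.read_position(); print(hit,q.round(4),robot.read_wrist_force().round(1))
robot.hold(.2); print(robot.read_position().round(4),robot.read_wrist_force().round(1))
robot.move_linear([.531,.277,.17],R,.12); robot.move_linear([.44,.22,.24],R,.15)
pc,d=robot.grab_frame("scene"); cv2.imwrite("pics/s3.png",cv2.resize(pc[130:330,150:410,::-1],None,fx=2,fy=2))
print(robot.read_time_s(),robot.read_wrist_force().round(1))
E
```

```text
diff 0.843 0.0024039745 10.1917
[0.5312 0.2772 0.0655]
True [0.5311 0.277  0.0461] [-2.  -2.   7.2]
[0.5311 0.2771 0.0462] [-1.6 -0.9  6.3]
16.9167 [-0.4  0.3  0.8]
```

View pics/s3.png

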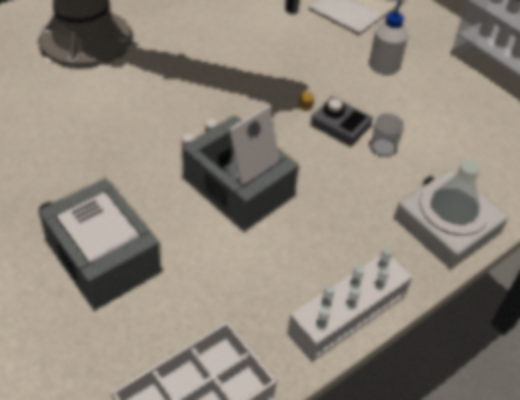

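The final view shows the sample hatch still open, the ribbed hatch shut, the key back up at (335, 105), and everything else in place. The key stopped at z = 46 mm, which is its full 6 mm of travel.

```bash
python3 -c "
from rig import robot
print(robot.job_done())"
```

```text
the job is handed in; nothing more can be done
None
```

I opened the sample hatch with one full press, watched it stay up for more than two seconds, then pressed the confirm key fully once and released it; the job is handed in, with the ribbed hatch still shut and nothing else moved.

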